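# Set out the spotting tiles for a spot-test lesson

## Robot

A 7-joint arm with a two-finger parallel gripper is mounted at the origin on the work surface. World frame = base frame: x ahead of the robot, y to its left, z up, the work surface at z = 0. Lengths are in m, angles in rad, forces in N, time in s.
With the tool pointing down it reaches from about 0.425 to 0.825 m from the base axis. Payload 3.6 kg.
Tool frame: the origin (TCP) lies at the very end of the fingers, on their centre line; the grasp point (between the pads) lies 19 mm behind it; z points along the fingers, y is the line along which they close (so a half turn about z gives the same grasp; the last joint's range is limited). The gripper opens to 85 mm and grips with 20 to 120 N. Pads are 22 mm wide; open, the fingers measure 114 mm over their backs; the gripper's body (76 mm by 85 mm) begins 54 mm behind the grasp point. The pads swing forward as they close: fully open they stand 13 mm farther back than shut.
Start: joints at [1.179, 0.615, -0.013, 1.423, 0.008, 1.103, -0.04], TCP at [0.233, -0.607, 0.231] pointing down, gripper open.
Joint ranges: [-3.12, 3.12], [-0.3, 2.06], [-1.34, 1.32], [0.26, 2.42], [-1.36, 4.5], [0.01, 1.98], [-2.84, 2.84]. Speed limits (rad/s): [2.79, 2.79, 3.14, 3.14, 3.14, 3.14, 3.14].

## Interface

Orientations are given as a rotation vector (axis times angle).
In Python, from plant import bot gives the robot as it stands. Calls block until the motion is done:
- bot.goto(position, orientation): joint-space move of the TCP to a pose.
- bot.servo_line(position, v=0.15, attitude=None, stop_force=None): straight line of the TCP; attitude=None keeps the orientation; v is the mean speed in m/s. With stop_force (N) it stops when the force on the tool has changed by that much, and returns True; else False.
- bot.move_j(angles): joint-space move.
- bot.command_gripper(opening): finger opening in m; the grip force is fixed at half the most; returns when the fingers have stopped.
- bot.sleep(seconds).
- bot.solve_ik(position, orientation): joint angles nearest the present ones, or None.
- bot.sense(): the state.
- bot.capture(name): name is "side" or "top"; returns a dict with "img" (400x640x3 uint8, blue, green, red), "range_z" (400x640 float32, m along the optical axis (not along the pixel's ray), 0 where there is no reading), "intrinsics" (3x3 intrinsics, pixels), "rvec" (rotation vector, rad) and "tvec" (3), from world to camera coordinates, as OpenCV has them. Camera axes: x right, y down, z forward; pixel columns grow to the right and rows downward; lengths in m; the calibration is good to about 2 mm. A picture is of the moment at which its call begins.
A pose or a line that the arm cannot do raises bot.MotionError and nothing moves.
- bot.finish_job(): hands the job in; it is judged then, once.
The state is a dict: "t": time; "qpos": joint angles; "dq": joint speeds; "joint_torque": joint torques, N m; "tcp_pos": TCP position; "orientation": TCP orientation; "force": force on the tool from outside, world axes, zero at the start; "ft_torque": the same for the moment, N m; "finger_gap": finger opening in m; "grip_force": force on a finger pad.
Only numpy, scipy, OpenCV 4.12 (cv2) and the standard library are available. Lean on these libraries where they do the work, as an engineer would, in place of code of your own. Each camera call takes 0.05 s, during which the arm holds its last target. There are 200 camera calls.

## Task

Set out the spotting tiles for the lesson: lift the bent-tip spatula off its hook, lever up the blue cover of the tile box with the blade under its front lip, fingers off the cover, swing it right back, and lay the spatula down flat on the bench. Then tilt every tile out of its narrow compartment by its upper edge and lay them all flat, hollows up, on the floor of the green tray, without dropping any. Finally shut the cover of the empty box; leave the two bottles and the beaker where they stand.

Things in the scene. Friction and masses are not known exactly. Their poses are not given: they have to be found in the camera images.
- tilebox: grey tile box fixed to the bench: outside 76 mm (its x) by 148 mm (y), rim 80 mm high, walls and floor 4 mm; origin under its centre, front faces -x (the robot). Inside 68 mm in x; 4 mm dividers as high as the rim part it into three compartments 38 mm wide in y, from y = -70, -28 and +14 mm, and an empty 14 mm gap at the +y end
- cover (a joint): angle of the box's blue domed cover (148 mm long, 46 mm high, 140 g): 0 = shut, resting on the rim, to 2.1 rad = swung right back. Turns about the box's y axis through cover_hinge, its front rising. Moves freely: let go below about 1 rad it falls shut, beyond that it falls right back and stays
- cover_hinge (a point): the hinge axis at mid length: 40 mm behind (+x of) the box's centre, 80 mm above the bench; axes as the box's. The shut cover's shell reaches from here 89 mm forward and 46 mm up
- cover_lip (a point): underside of the lip at mid length; moves with the cover. The lip is a flange 12 mm deep, 3 mm thick along the cover's whole front lower edge. When shut the point is at hinge height (80 mm), 94.5 mm in front of the hinge axis, 6.5 mm behind the lip's front edge; below is free air to the bench, the box's front wall 16.5 mm behind
- hook (a point): where the spatula hangs: axis of a 7 mm round steel bar, 235 mm up, on a fixed stand (blue base 150 x 110 x 12 mm; rod 75 mm behind the point, 245 mm high). Axes as the stand's: z up, x towards the rod. The bar runs from the rod to 16 mm past the point in -x and there turns up, its end 11.5 mm above the bar's axis
- spatula_grip (a point): bent-tip spatula, 60 g; point: mid-thickness of the black handle, z up along it. Handle 20 mm wide (y), 10 mm thick (x), from 55 mm below the point to 38 mm above; through it in x a slot 12 mm wide, 3 to 33 mm above the point, hangs on the hook bar (point 29.5 mm below the bar's axis). Fingers can straddle the bar from above; lift 17 mm, then off to the hook's -x
- spatula_tip (a point): end of the spatula's steel blade, 20 mm wide and 3 mm thick: it runs from the handle straight down to 133 mm below spatula_grip, where its last 28 mm bend 45 degrees towards +x; this end is 20.4 mm in +x and 151.8 mm below spatula_grip. Axes as spatula_grip's
- tile_a_c (a point): white spotting tile, a slab 118 x 60 x 10 mm, about 160 g, 8 grey hollows on one face; point: its centre; x along the 118 mm, y along the 60 mm, z out of the hollowed face. May be absent (None). Starts on end in compartment 1 (at y = -70 mm) of the box, +x end up, hollows on the upper side, leaning 0.35 rad to the box's +y on a divider; its top stands 37 mm above the rim, both 60 mm-wide sides free for fingers there
- tile_b_c (a point): white spotting tile, a slab 118 x 60 x 10 mm, about 160 g, 8 grey hollows on one face; point: its centre; x along the 118 mm, y along the 60 mm, z out of the hollowed face. May be absent (None). Starts on end in compartment 2 (at y = -28 mm) of the box, +x end up, hollows on the upper side, leaning 0.35 rad to the box's +y on a divider; its top stands 37 mm above the rim, both 60 mm-wide sides free for fingers there
- tile_c_c (a point): white spotting tile, a slab 118 x 60 x 10 mm, about 160 g, 8 grey hollows on one face; point: its centre; x along the 118 mm, y along the 60 mm, z out of the hollowed face. May be absent (None). Starts on end in compartment 3 (at y = +14 mm) of the box, +x end up, hollows on the upper side, leaning 0.35 rad to the box's +y on a divider; its top stands 37 mm above the rim, both 60 mm-wide sides free for fingers there
- tray: shallow green tray fixed to the bench, outside 190 mm (its x) by 330 mm (its y), floor 4 mm thick, walls 4 mm thick and 14 mm high; origin under its centre, z up
- amber_bottle: amber reagent bottle, 64 mm across, 130 mm high, origin under its centre: leave alone
- beaker: clear plastic beaker, 76 mm across, 95 mm high, origin under its centre: leave alone
- wash_bottle: white wash bottle with red cap, 70 mm across, 160 mm high, origin under its centre: leave alone

How it is judged:
On the way, in this order (a step that is already met when the one before it is completed fails the run):
1. the spatula is lifted off its hook (distance between spatula_grip and hook above 0.07 m and contact force between spatula and stand below 0.05 N), for 0.2 s.
2. the cover is levered up by the spatula, no finger touching the cover (value of joint cover above 0.2 rad and contact force between spatula and cover above 0.1 N and contact force between the fingers and cover below 0.1 N), for 0.1 s.
3. the cover is swung right back (value of joint cover above 1.6 rad), for 0.2 s.
At the end, for the whole second after the job is handed in: Every tile lies at rest on the tray's floor, hollows up, flat within 0.12 rad, none on another or on a wall; the cover is shut (under 0.05 rad); the spatula lies flat on the bench, not in the tray (angle between each of tile_a_c, tile_b_c, tile_c_c's own z axis and vertical below 0.12 rad and z of tile_a_c in the frame of tray between 0.004 and 0.014 m and x of tile_a_c in the frame of tray between -0.075 and 0.075 m and y of tile_a_c in the frame of tray between -0.145 and 0.145 m and linear speed of each of tile_a, tile_b, tile_c, spatula below 0.02 m/s and z of tile_b_c in the frame of tray between 0.004 and 0.014 m and x of tile_b_c in the frame of tray between -0.075 and 0.075 m and y of tile_b_c in the frame of tray between -0.145 and 0.145 m and z of tile_c_c in the frame of tray between 0.004 and 0.014 m and x of tile_c_c in the frame of tray between -0.075 and 0.075 m and y of tile_c_c in the frame of tray between -0.145 and 0.145 m and value of joint cover below 0.05 rad and height (world z) of spatula_grip below 0.03 m and height (world z) of spatula_tip below 0.04 m and angle between spatula_grip's own z axis and vertical between 1.3 and 1.85 rad and contact force between spatula and tray below 0.05 N); the robot touches nothing.
It fails at once if the amber bottle is pushed more than 30 mm or knocked over (distance of amber_bottle from where it was at the start of the episode above 0.03 m or angle between amber_bottle's own z axis and vertical above 0.5 rad).
It fails at once if the beaker is pushed more than 30 mm or knocked over (distance of beaker from where it was at the start of the episode above 0.03 m or angle between beaker's own z axis and vertical above 0.5 rad).
It fails at once if the wash bottle is pushed more than 30 mm or knocked over (distance of wash_bottle from where it was at the start of the episode above 0.03 m or angle between wash_bottle's own z axis and vertical above 0.5 rad).
It fails at once if a tile is dropped or flung (faster than 1.3 m/s) (linear speed of any of tile_a, tile_b, tile_c above 1.3 m/s).
Of tile_a, tile_b, tile_c only 2 to 3 are there at a start; the rules pass over those that are not, and their reading is None.
At some moment in a run one of tile_a, tile_b, tile_c may be knocked a few centimetres aside while the robot is not near it.
It also fails if it takes over 210 s, if anything falls off the work surface, if the arm or the gripper's body presses on something with over 40 N, if the wrist force passes 120 N, or if a joint passes its speed limit or range.

## Working session

There is one attempt and no reset: what is moved stays moved. The work goes in short steps, each a Python script; the robot and the scene stay as the last script left them, time stands still between calls to the robot, and variables do not carry over. Pictures are saved under pics/ and viewed, at most 15 in all, crops included, and the job is handed in when it is done.

```bash
ls; mkdir -p pics
python3 - <<'E'
from plant import bot
import cv2,numpy as np,pickle
for n in("side","top"):
    c=bot.capture(n); pickle.dump(c,open(n+'0.pkl','wb')); cv2.imwrite(f'pics/{n}0.png',c['img'])
    R=cv2.Rodrigues(np.array(c['rvec']))[0]; print(n,c['intrinsics'],-R.T@np.array(c['tvec']).ravel(),R.round(3))
print(bot.sense())
E
```

```text
pics
side [[420.93121941   0.         312.45013418]
 [  0.         420.93121941 201.25998463]
 [  0.           0.           1.        ]] [7.37303263e-04 7.39034671e-01 6.94371222e-01] [[-0.739 -0.673 -0.009]
 [-0.329  0.374 -0.867]
 [ 0.588 -0.638 -0.498]]
top [[394.1254034    0.         317.85114626]
 [  0.         394.1254034  197.30318646]
 [  0.           0.           1.        ]] [0.52896033 0.03876466 1.2473686 ] [[ 0.011 -1.    -0.   ]
 [-0.994 -0.01  -0.111]
 [ 0.111  0.001 -0.994]]
{'t': 0.1, 'qpos': array([ 1.17846994,  0.61584187, -0.01260695,  1.42479058,  0.00809851,
        1.10341138, -0.04037265]), 'dq': array([ 0.00138908, -0.00285602, -0.0010004 , -0.00508798, -0.00033807,
        0.00023857, -0.00046094]), 'joint_torque': array([ 1.55882608e-03, -4.70382321e+01,  2.60267397e-01, -1.71571738e+01,
        1.00935576e-02,  5.88159804e-03,  2.40773076e-06]), 'tcp_pos': array([ 0.23226878, -0.60631917,  0.23022425]), 'orientation': array([-3.08684535e+00, -5.71142343e-01,  7.40912546e-04]), 'force': array([ 0.53956811,  0.00949833, -0.13623411]), 'ft_torque': array([-0.00281867, -0.04786611, -0.04144623]), 'grip_force': 0.0, 'finger_gap': 0.08538286868228036}
```

View pics/side0.png

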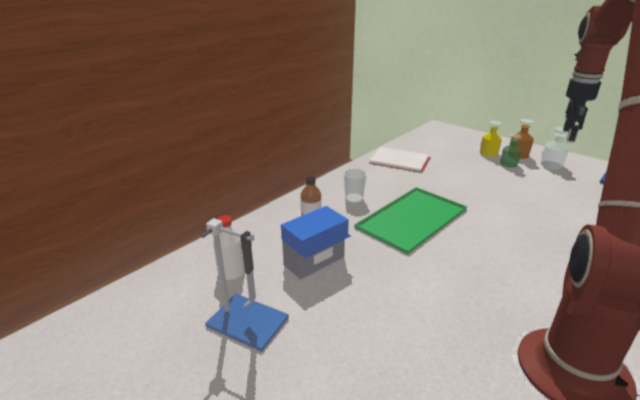

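View pics/top0.png

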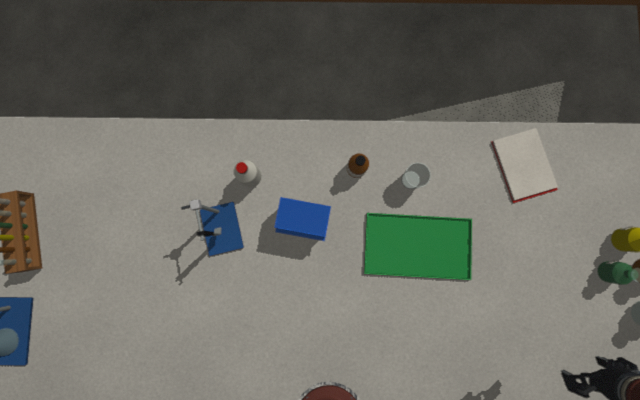

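Side view: stand with black handle (248,252), base (247,320); box with blue cover (315,240); tray (412,218). Top view: stand base (222,228), handle (207,234), cover (303,219), tray (418,247), bottles (245,170), (358,165), beaker (412,180).

```bash
cat > h.py <<'E'
import cv2,numpy as np
from scipy.spatial.transform import Rotation as Rn
def cloud(c):
    K=c['intrinsics'];R=cv2.Rodrigues(np.array(c['rvec']))[0];t=np.array(c['tvec']).ravel()
    v,u=np.mgrid[:400,:640];z=c['range_z'].astype(float)
    P=np.stack([(u-K[0,2])/K[0,0]*z,(v-K[1,2])/K[1,1]*z,z],-1)
    W=(P-t)@R; W[z==0]=np.nan
    return W
def rect(p):
    (c,s,a)=cv2.minAreaRect(p[:,:2].astype(np.float32)*1000); return np.round(c,1),np.round(s,1),round(a,1)
E
python3 - <<'E'
from h import *
import pickle
for n in("side","top"):
    c=pickle.load(open(n+'0.pkl','rb'));W=cloud(c);h=cv2.cvtColor(c['img'],cv2.COLOR_BGR2HSV)
    H,S,V=[h[...,i].astype(int) for i in range(3)];z=W[...,2];x=W[...,0];y=W[...,1]
    reg=(x>.3)&(x<.9)&(y<.6)&(y>-.5)
    blue=(H>100)&(H<125)&(S>120)&reg
    for nm,m in dict(cover=blue&(z>.07)&(z<.14),lip=blue&(z>.07)&(z<.088),top=blue&(z>.12)&(z<.135),base=blue&(z<.03),tray=(H>50)&(H<75)&(S>120)&reg&(z<.03),
       handle=(V<70)&(z>.12)&(z<.26)&(y>.15)&reg, stand=(S<60)&(V>90)&(z>.2)&(z<.27)&(y>.15)&reg,blade=(z>.06)&(z<.14)&(y>.18)&(x<.62)&~blue&reg,
       hi=(z>.03)&(z<.2)&reg&(x>.6)&(y<.15)&~blue).items():
        p=W[m]
        if len(p)>4: print(n,nm,len(p),rect(p),np.percentile(p,[1,50,99],axis=0).round(3).tolist())
    if 1:
        for nm,m in dict(stand=(z>.15)&(z<.27)&(y>.15)&reg&(x<.72)).items():
            if n=='side' : p=W[m]; print(np.c_[p,V[m],S[m]][::6].round(3).tolist()) 
            else: p=W[m]; print(np.c_[p,V[m],S[m]][::3].round(3).tolist())
E
```

```text
side cover 2135 (array([593.9,  85.3]), array([148.5, 101.5]), 80.4) [[0.543, 0.016, 0.082], [0.574, 0.102, 0.124], [0.645, 0.162, 0.128]]
side lip 228 (array([564.5, 108.1]), array([165.9,  76.3]), 51.4) [[0.538, 0.024, 0.081], [0.553, 0.103, 0.084], [0.631, 0.162, 0.088]]
side top 1223 (array([597.6,  84.9]), array([149.6,  92.2]), 81.7) [[0.547, 0.013, 0.121], [0.594, 0.091, 0.126], [0.646, 0.16, 0.129]]
side base 1890 (array([564.4, 342. ]), array([145. , 104.5]), 14.2) [[0.489, 0.283, 0.009], [0.557, 0.34, 0.012], [0.636, 0.402, 0.015]]
side tray 3324 (array([ 516.7, -273.4]), array([336.4, 188.8]), 87.3) [[0.423, -0.435, 0.001], [0.512, -0.26, 0.004], [0.609, -0.109, 0.015]]
side handle 188 (array([545. , 338.4]), array([ 9.5, 20.4]), 23.7) [[0.539, 0.33, 0.159], [0.542, 0.342, 0.204], [0.553, 0.347, 0.242]]
side stand 423 (array([581.2, 346.1]), array([103.7,  48.7]), 31.7) [[0.529, 0.327, 0.201], [0.609, 0.354, 0.238], [0.629, 0.391, 0.248]]
side blade 345 (array([581.9, 348. ]), array([80.5, 22.4]), 17.8) [[0.542, 0.326, 0.061], [0.548, 0.346, 0.103], [0.619, 0.362, 0.139]]

[... 9977 characters left out ...]
0.548, 0.329, 0.174, 19.0, 40.0], [0.544, 0.345, 0.244, 45.0, 17.0], [0.544, 0.337, 0.246, 31.0, 16.0], [0.544, 0.33, 0.243, 35.0, 29.0], [0.544, 0.327, 0.227, 19.0, 54.0], [0.545, 0.328, 0.196, 18.0, 28.0], [0.545, 0.328, 0.166, 25.0, 10.0], [0.541, 0.342, 0.245, 57.0, 22.0], [0.541, 0.336, 0.242, 71.0, 11.0], [0.542, 0.338, 0.207, 35.0, 15.0], [0.542, 0.334, 0.193, 29.0, 106.0], [0.542, 0.331, 0.174, 54.0, 151.0], [0.539, 0.338, 0.241, 91.0, 14.0], [0.539, 0.344, 0.185, 65.0, 8.0], [0.54, 0.343, 0.161, 68.0, 158.0], [0.536, 0.334, 0.239, 130.0, 8.0], [0.534, 0.333, 0.241, 121.0, 6.0], [0.531, 0.334, 0.247, 121.0, 6.0], [0.529, 0.337, 0.245, 123.0, 19.0], [0.529, 0.331, 0.237, 109.0, 19.0]]
```

```bash
cat >> h.py <<'E'
from plant import bot
Z=np.array([0,0,1.])
def yawR(a): return Rn.from_euler('z',a,degrees=True)
SY,BY,TY=14.1,-9.9,-2.7
ST=yawR(SY); BX=yawR(BY); TR=yawR(TY)
HOOK=np.array([.546,.338,.235]); HINGE=np.array([.642,.0765,.08]); BOX=HINGE-BX.apply([.04,0,.08]); TRAY=np.array([.518,-.273,0])
D1=Rn.from_matrix(np.c_[[1,0,0],[0,-1,0],[0,0,-1.]])   # tool down, tool x=+x
D2=Rn.from_matrix(np.c_[[-1,0,0],[0,1,0],[0,0,-1.]])
GZ=0.004  # grasp point above spatula_grip
def spat(tip,R,flip):
    """tool pose putting the spatula TIP at tip, spatula axes R"""
    g=tip-R.apply([.0204,0,-.1518]); return g+R.apply([0,0,GZ-.019]), (R*(D2 if flip else D1)).as_rotvec()
def ok(p,r): 
    return bot.solve_ik(p,r) is not None
def lean(y,deg): return yawR(y)*Rn.from_euler('y',-deg,degrees=True) # handle leans back to -x
E
python3 - <<'E'
from h import *
for f in (0,1):
    D=D2 if f else D1
    print(f,'grasp',bot.solve_ik(HOOK-[0,0,.0295-GZ+.019],(ST*D).as_rotvec()))
    for th in (0,.3,.6,.9,1.2,1.4):
        tip=HINGE+BX.apply([-.0945*np.cos(th),0,.0945*np.sin(th)])
        print(th,[ (d,int(ok(*spat(tip,lean(BY,d),f)))) for d in (0,20,35,45,55,65)])
    for y0 in (-10,5,20,30,40,60,90):
      for r in (.4,.5,.6):
        for az in (20,26,):
          g=np.array([r*np.cos(np.radians(az)),r*np.sin(np.radians(az)),0])
          l=[]
          for d in (60,65,70,75):
            R=lean(y0,d); g[2]=.133*np.sin(np.radians(90-d))+.004
            if ok(g+R.apply([0,0,GZ-.019]),(R*D).as_rotvec()): l.append(d)
          if l: print('lay',f,y0,r,az,l)
E
```

```text
0 grasp [-0.34404143  0.67264152 -0.43086205  1.49186734  0.30575846  1.04410486
 -2.17125593]
0 [(0, 1), (20, 1), (35, 0), (45, 0), (55, 0), (65, 0)]
0.3 [(0, 1), (20, 1), (35, 1), (45, 0), (55, 0), (65, 0)]
0.6 [(0, 1), (20, 1), (35, 1), (45, 0), (55, 0), (65, 0)]
0.9 [(0, 1), (20, 1), (35, 1), (45, 0), (55, 0), (65, 0)]
1.2 [(0, 1), (20, 1), (35, 1), (45, 1), (55, 0), (65, 0)]
1.4 [(0, 1), (20, 1), (35, 1), (45, 1), (55, 0), (65, 0)]
lay 0 -10 0.6 20 [60, 65, 70, 75]
lay 0 -10 0.6 26 [60, 65, 70, 75]
lay 0 5 0.6 26 [60, 65, 70, 75]
lay 0 40 0.6 20 [60, 65, 70, 75]
lay 0 60 0.5 20 [75]
lay 0 60 0.6 20 [60, 65, 70, 75]
lay 0 60 0.6 26 [60, 65, 70, 75]
lay 0 90 0.4 20 [60, 65, 70, 75]
lay 0 90 0.4 26 [60, 65, 70, 75]
lay 0 90 0.5 20 [60, 65, 70, 75]
lay 0 90 0.5 26 [60, 65, 70, 75]
lay 0 90 0.6 20 [60, 65, 70, 75]
lay 0 90 0.6 26 [60, 65, 70, 75]
1 grasp [-0.00552536  0.93721658 -1.23743984  1.48029725  0.89269702  1.3601176
  0.51580248]
0 [(0, 1), (20, 1), (35, 0), (45, 0), (55, 0), (65, 0)]
0.3 [(0, 1), (20, 1), (35, 1), (45, 0), (55, 0), (65, 0)]
0.6 [(0, 1), (20, 1), (35, 1), (45, 0), (55, 0), (65, 0)]
0.9 [(0, 1), (20, 1), (35, 1), (45, 0), (55, 0), (65, 0)]
1.2 [(0, 1), (20, 1), (35, 1), (45, 1), (55, 0), (65, 0)]
1.4 [(0, 1), (20, 1), (35, 1), (45, 1), (55, 0), (65, 0)]
lay 1 -10 0.6 20 [60, 65, 70, 75]
lay 1 -10 0.6 26 [60, 65, 70, 75]
lay 1 5 0.6 26 [60, 65, 70, 75]
lay 1 40 0.6 20 [60, 65, 70, 75]
lay 1 60 0.5 20 [75]
lay 1 60 0.6 20 [60, 65, 70, 75]
lay 1 60 0.6 26 [60, 65, 70, 75]
lay 1 90 0.4 20 [60, 65, 70, 75]
lay 1 90 0.4 26 [60, 65, 70, 75]
lay 1 90 0.5 20 [60, 65, 70, 75]
lay 1 90 0.5 26 [60, 65, 70, 75]
lay 1 90 0.6 20 [60, 65, 70, 75]
lay 1 90 0.6 26 [60, 65, 70, 75]
```

Run:
```python
from h import *
q=bot.sense()['qpos'].copy(); 
bot.move_j([-.5,.45,0,1.2,0,1.45,1.2]); print(bot.sense()['tcp_pos'])
r=(ST*D2).as_rotvec(); gp=HOOK-[0,0,.0295-GZ+.019]
print(bot.solve_ik(gp,r))
bot.goto(gp+[0,0,.12],r); bot.command_gripper(.05)
bot.servo_line(gp+[0,0,.05],v=.1)
print(bot.servo_line(gp,v=.05,stop_force=6), bot.sense()['tcp_pos']-gp)
bot.command_gripper(0); s=bot.sense(); print(s['finger_gap'],s['grip_force'],s['force'],s['qpos'])
c=bot.capture('side'); cv2.imwrite('pics/s1.png',cv2.resize(c['img'][150:350,150:400],None,fx=2.4,fy=2.4))
```

```text
[0.55780413 0.27850132 0.41572255]
[-0.56674641  0.63967058 -0.03732384  1.50009373  0.02643478  1.00232052
  1.20595828]
False [0.0002635  0.00019903 0.00044964]
0.019253508770426284 58.46527576446533 [ 0.01225639 -0.78474674  1.58154558] [-0.56572451  0.63923363 -0.0390963   1.49955752  0.02771598  1.00246704
  1.20486824]
```

View pics/s1.png

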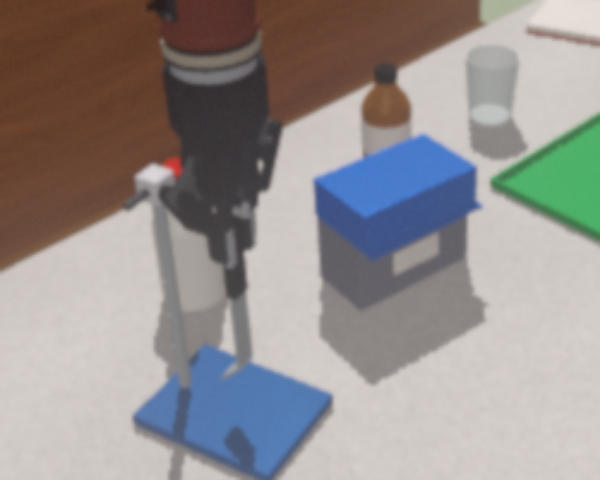

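The grasp holds (handle between the fingers at (230,250), gap 19 mm). Lift and move off the hook.

Run:
```python
from h import *
p=bot.sense()['tcp_pos'].copy()
bot.servo_line(p+[0,0,.0165],v=.04); print(bot.sense()['force'])
p=p+[0,0,.0165]-ST.apply([.09,0,0])
print(bot.servo_line(p,v=.06,stop_force=10), bot.sense()['force'],bot.sense()['finger_gap'])
bot.servo_line(p+[0,0,.06]); bot.sleep(.3)
for a in(-12,0):
    L=lambda th,x=-.088,z=0: HINGE+BX.apply([x*np.cos(th)+z*np.sin(th),0,-x*np.sin(th)+z*np.cos(th)])
    print([(th,d) for th in(0,.2,.4,.6,.9,1.2,1.4) for d in (15,20,25,30,35,45) if ok(*spat(L(th,z=-.008),lean(BY,d),1))])
    break
for th,dz in((0,-.03),):
    p,r=spat(L(th)+[0,0,dz]-BX.apply([.05,0,0]),lean(BY,20),1); bot.goto(p,r); print(bot.sense()['qpos'])
for n in('side','top'):
    c=bot.capture(n); cv2.imwrite(f'pics/{n}2.png',cv2.resize(c['img'][130:330,200:450],None,fx=2.4,fy=2.4))
    import pickle; pickle.dump(c,open(n+'2.pkl','wb'))
```

```text
[ 0.2937802   0.46823404 -0.91276285]
False [ 0.75649829  0.95771794 -0.2708132 ] 0.018814788803266348
[(0, 15), (0, 20), (0, 25), (0, 30), (0.2, 15), (0.2, 20), (0.2, 25), (0.2, 30), (0.2, 35), (0.4, 15), (0.4, 20), (0.4, 25), (0.4, 30), (0.4, 35), (0.6, 15), (0.6, 20), (0.6, 25), (0.6, 30), (0.6, 35), (0.9, 15), (0.9, 20), (0.9, 25), (0.9, 30), (0.9, 35), (1.2, 15), (1.2, 20), (1.2, 25), (1.2, 30), (1.2, 35), (1.2, 45), (1.4, 15), (1.4, 20), (1.4, 25), (1.4, 30), (1.4, 35), (1.4, 45)]
[-0.65799101  0.32563266  0.29986647  2.29166197  0.35671152  0.25188918
  0.67910329]
```

View pics/side2.png

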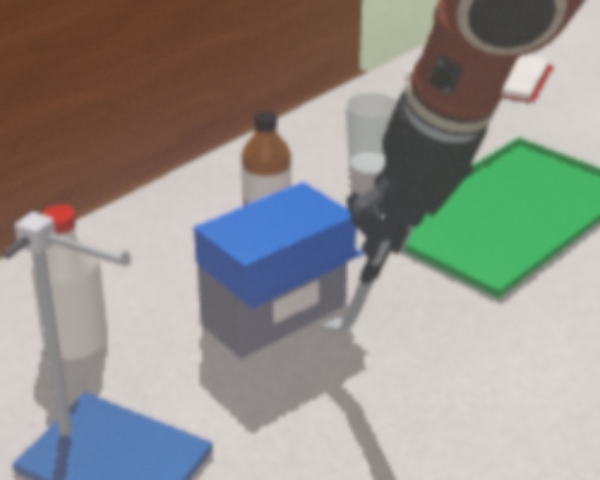

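Spatula off the hook and held; its tip at (338,322) in the crop points at the box's front below the lip. Go under and lever.

Run:
```python
from h import *
L=lambda th,x=-.088,z=0: HINGE+BX.apply([x*np.cos(th)+z*np.sin(th),0,-x*np.sin(th)+z*np.cos(th)])
p,r=spat(L(0)+[0,0,-.025],lean(BY,20),1)
print('in',bot.servo_line(p,v=.05,stop_force=5),bot.sense()['tcp_pos']-p, bot.sense()['force'])
Ls=[(0,20),(.1,20),(.25,20),(.4,25),(.55,30),(.7,33),(.85,35),(1.0,36),(1.15,38),(1.3,40),(1.42,40)]
for th,d in Ls:
    p,r=spat(L(th,z=-.004),lean(BY,d),1)
    bot.servo_line(p,v=.05,attitude=r); s=bot.sense(); print(th,s['force'].round(2),s['finger_gap'].round(4))
    if abs(th-.4)<.01:
        c=bot.capture('side'); cv2.imwrite('pics/s3.png',cv2.resize(c['img'][130:330,200:450],None,fx=2.4,fy=2.4))
bot.sleep(1)
c=bot.capture('side'); cv2.imwrite('pics/s4.png',cv2.resize(c['img'][130:330,200:450],None,fx=2.4,fy=2.4))
im=np.hstack([cv2.resize(cv2.imread(f'pics/s{i}.png'),(400,320)) for i in(3,4)]);cv2.imwrite('pics/s34.png',im)
```

```text
in False [-4.47387450e-04  6.36334480e-05 -1.63776424e-04] [ 0.01055027 -0.69650737  0.01445024]Traceback (most recent call last):
  File "<stdin>", line 8, in <module>
AttributeError: 'float' object has no attribute 'round'
```

Run:
```python
from h import *
L=lambda th,x=-.088,z=0: HINGE+BX.apply([x*np.cos(th)+z*np.sin(th),0,-x*np.sin(th)+z*np.cos(th)])
Ls=[(.1,20),(.25,20),(.4,25),(.55,30),(.7,33),(.85,35),(1.0,36),(1.15,38),(1.3,40),(1.42,40)]
for th,d in Ls:
    p,r=spat(L(th,z=-.004),lean(BY,d),1)
    bot.servo_line(p,v=.05,attitude=r); s=bot.sense(); print(th,s['force'].round(2),round(s['finger_gap'],4))
    if abs(th-.4)<.01:
        c=bot.capture('side'); cv2.imwrite('pics/s3.png',cv2.resize(c['img'][130:330,200:450],None,fx=2.4,fy=2.4))
bot.sleep(1)
c=bot.capture('side'); cv2.imwrite('pics/s4.png',cv2.resize(c['img'][130:330,200:450],None,fx=2.4,fy=2.4))
im=np.hstack([cv2.resize(cv2.imread(f'pics/s{i}.png'),(400,320)) for i in(3,4)]);cv2.imwrite('pics/s34.png',im)
```

```text
0.1 [-0.42 -0.63 -1.17] 0.0189
0.25 [-0.42  0.01 -0.65] 0.019
0.4 [ 0.43  0.49 -0.86] 0.0192
0.55 [-0.27  0.66  0.24] 0.0192
0.7 [-0.4  -0.47 -0.9 ] 0.0189
0.85 [ 0.36 -0.11  0.09] 0.0191
1.0 [-0.42  0.49 -0.14] 0.0189
1.15 [-1.03 -0.6  -1.14] 0.0193
1.3 [ 0.09 -0.58 -0.25] 0.0193
1.42 [ 0.45  0.   -0.91] 0.0191
```

View pics/s34.png

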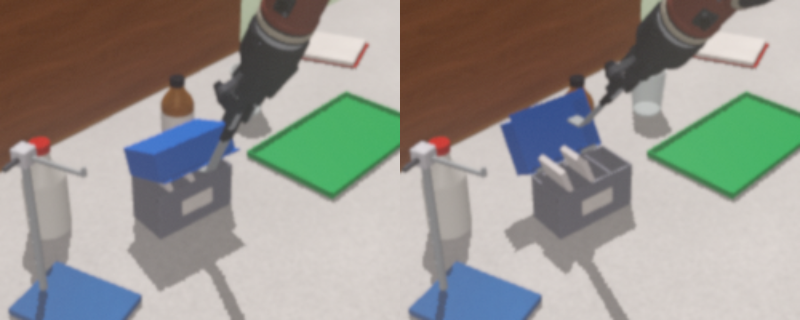

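Left: cover levered by the blade; right: cover swung right back, two tiles standing in the box. Now lay the spatula down in front, so find a reachable pose.

Run:
```python
from h import *
s=bot.sense(); bot.servo_line(s['tcp_pos']+BX.apply([-.08,0,.04]),v=.12)
for y0 in (-110,-90,-75,-60,-45,-30,0,90,120):
  for gx in (.36,.4,.44,.48):
    for gy in (.12,.2,.26):
      l=[]
      for d in (60,66,72,75):
        R=lean(y0,d); g=np.array([gx,gy,.133*np.sin(np.radians(90-d))+.005])
        q=bot.solve_ik(g+R.apply([0,0,GZ-.019]),(R*D2).as_rotvec())
        if q is not None: l.append((d,abs(q-s['qpos']).max().round(1)))
      if len(l)>2: print(y0,gx,gy,l)
```

```text
-110 0.36 0.12 [(60, np.float64(1.1)), (66, np.float64(1.2)), (72, np.float64(1.3)), (75, np.float64(1.3))]
-110 0.36 0.2 [(60, np.float64(1.3)), (66, np.float64(1.4)), (72, np.float64(1.5)), (75, np.float64(1.5))]
-110 0.36 0.26 [(60, np.float64(1.4)), (66, np.float64(1.5)), (72, np.float64(1.6)), (75, np.float64(1.6))]
-110 0.4 0.12 [(60, np.float64(1.2)), (66, np.float64(1.3)), (72, np.float64(1.3)), (75, np.float64(1.4))]
-110 0.4 0.2 [(60, np.float64(1.4)), (66, np.float64(1.4)), (72, np.float64(1.5)), (75, np.float64(1.5))]
-110 0.4 0.26 [(60, np.float64(1.5)), (66, np.float64(1.6)), (72, np.float64(1.6)), (75, np.float64(1.7))]
-110 0.44 0.12 [(60, np.float64(1.2)), (66, np.float64(1.3)), (72, np.float64(1.4)), (75, np.float64(1.4))]
-110 0.44 0.2 [(60, np.float64(1.4)), (66, np.float64(1.5)), (72, np.float64(1.5)), (75, np.float64(1.6))]
-110 0.44 0.26 [(60, np.float64(1.5)), (66, np.float64(1.6)), (72, np.float64(1.7)), (75, np.float64(1.7))]
-110 0.48 0.12 [(60, np.float64(1.3)), (66, np.float64(1.4)), (72, np.float64(1.4)), (75, np.float64(1.5))]
-110 0.48 0.2 [(60, np.flo
[... 7835 characters left out ...]
float64(2.1)), (72, np.float64(2.1)), (75, np.float64(2.0))]
120 0.44 0.12 [(60, np.float64(2.0)), (66, np.float64(2.0)), (72, np.float64(1.9)), (75, np.float64(1.9))]
120 0.44 0.2 [(60, np.float64(2.0)), (66, np.float64(2.1)), (72, np.float64(2.0)), (75, np.float64(2.0))]
120 0.44 0.26 [(60, np.float64(2.1)), (66, np.float64(2.1)), (72, np.float64(2.1)), (75, np.float64(2.1))]
120 0.48 0.12 [(60, np.float64(2.1)), (66, np.float64(2.0)), (72, np.float64(2.0)), (75, np.float64(2.0))]
120 0.48 0.2 [(60, np.float64(2.1)), (66, np.float64(2.0)), (72, np.float64(2.1)), (75, np.float64(2.1))]
120 0.48 0.26 [(60, np.float64(2.1)), (66, np.float64(2.2)), (72, np.float64(2.1)), (75, np.float64(2.1))]
```

Run:
```python
from h import *
R=lean(-85,72); g=np.array([.40,.18,.133*np.sin(np.radians(18))+.003])
p=g+R.apply([0,0,GZ-.019]); r=(R*D2).as_rotvec()
bot.goto(p+[0,0,.13],r)
bot.servo_line(p+[0,0,.02],v=.1)
print(bot.servo_line(p-[0,0,.004],v=.03,stop_force=2.5),bot.sense()['tcp_pos']-p,bot.sense()['force'])
bot.command_gripper(.045); bot.sleep(.5)
p=bot.sense()['tcp_pos']
bot.servo_line(p+R.apply([0,0,.06]),v=.08); bot.servo_line(p+R.apply([0,0,.07])+[0,0,.15],v=.2)
bot.goto([.45,.0,.40],(BX*D2).as_rotvec())
import pickle
for n in('side','top'):
    c=bot.capture(n); pickle.dump(c,open(n+'5.pkl','wb')); cv2.imwrite(f'pics/{n}5.png',c['img'])
im=np.hstack([cv2.resize(cv2.imread(f'pics/{n}5.png')[y:y+160,x:x+160],(400,400)) for n,x,y in(('side',230,160),('top',220,150))]);cv2.imwrite('pics/m5.png',im)
print(bot.sense()['t'])
```

```text
True [-0.00018289 -0.00032309 -0.00324322] [0.34591681 2.0242293  1.50009998]
25.9417
```

View pics/m5.png

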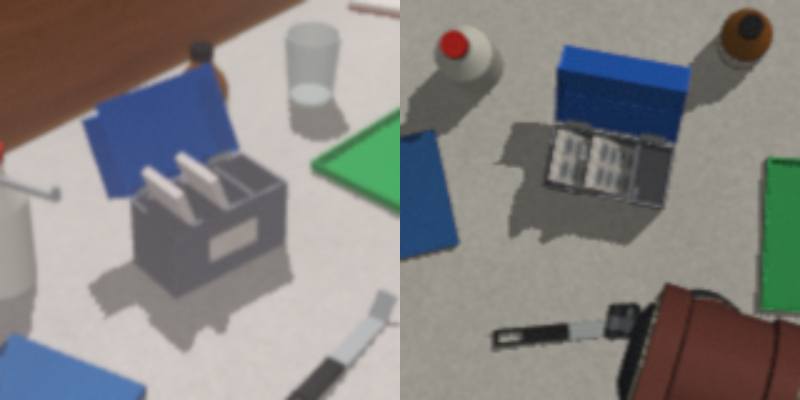

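Spatula lies flat on the bench (handle (535,335) in the right half); tiles at compartments 2 and 3 (right half (610,160), (570,155)), compartment 1 empty. Measure the tiles in the box frame.

Run:
```python
from h import *
import pickle
for n in("side","top"):
    c=pickle.load(open(n+'5.pkl','rb'));W=cloud(c);h=cv2.cvtColor(c['img'],cv2.COLOR_BGR2HSV).astype(int)
    B=BX.inv().apply((W-BOX).reshape(-1,3)).reshape(W.shape)
    m=(h[...,1]<60)&(h[...,2]>95)&(abs(B[...,0])<.045)&(abs(B[...,1])<.09)&(B[...,2]>.088)&(B[...,2]<.13)
    for lo,hi in((-.08,.0),(-.03,.028),(.035,.08)):
        p=B[m&(B[...,1]>lo)&(B[...,1]<hi)]
        if len(p)>5: print(n,lo,len(p),np.percentile(p,[2,50,98],axis=0).round(3).tolist())
    p=B[m]; k=p[:,2]>.108; 
    print(np.c_[p[k]][::max(1,k.sum()//25)].round(3).tolist())
    s=(h[...,2]<90)&(abs(W[...,0]-.40)<.04)&(abs(W[...,1]-.2)<.1)&(W[...,2]<.05)&(W[...,2]>.004)
    if s.sum()>5: print('handle',np.percentile(W[s],[2,50,98],axis=0).round(3).tolist())
```

```text
side -0.03 161 [[-0.031, 0.008, 0.09], [-0.007, 0.016, 0.11], [0.028, 0.022, 0.118]]
side 0.035 158 [[-0.031, 0.049, 0.09], [-0.009, 0.058, 0.111], [0.027, 0.064, 0.119]]
[[0.03, 0.013, 0.117], [0.022, 0.019, 0.117], [0.016, 0.017, 0.116], [0.012, 0.017, 0.116], [0.007, 0.017, 0.115], [0.004, 0.023, 0.116], [0.026, 0.062, 0.118], [-0.004, 0.02, 0.116], [0.021, 0.06, 0.117], [-0.011, 0.019, 0.116], [0.02, 0.061, 0.114], [-0.014, 0.021, 0.115], [0.016, 0.063, 0.114], [-0.011, 0.019, 0.11], [0.019, 0.062, 0.109], [-0.002, 0.055, 0.117], [-0.029, 0.011, 0.113], [-0.008, 0.056, 0.118], [0.007, 0.061, 0.109], [-0.012, 0.053, 0.116], [-0.011, 0.062, 0.116], [-0.01, 0.061, 0.113], [-0.014, 0.064, 0.113], [-0.014, 0.061, 0.109], [-0.02, 0.062, 0.11], [-0.028, 0.062, 0.111]]
handle [[0.385, 0.138, 0.006], [0.395, 0.179, 0.011], [0.406, 0.223, 0.015]]
top -0.03 147 [[-0.029, 0.003, 0.089], [-0.002, 0.012, 0.113], [0.027, 0.022, 0.121]]
top 0.035 159 [[-0.029, 0.044, 0.089], [-0.001, 0.054, 0.112], [0.027, 0.064, 0.12]]
[[0.027, 0.062, 0.118], [0.021, 0.065, 0.115], [0.019, 0.058, 0.12], [0.015, 0.063, 0.119], [0.024, 0.015, 0.119], [0.015, 0.052, 0.111], [0.01, 0.059, 0.117], [0.02, 0.012, 0.109], [0.015, 0.016, 0.119], [0.005, 0.056, 0.115], [0.014, 0.011, 0.109], [0.009, 0.018, 0.119], [0.0, 0.052, 0.111], [-0.005, 0.06, 0.114], [0.005, 0.009, 0.109], [0.0, 0.016, 0.121], [-0.009, 0.053, 0.112], [-0.013, 0.057, 0.124], [-0.004, 0.01, 0.109], [-0.009, 0.017, 0.121], [-0.017, 0.052, 0.109], [-0.022, 0.056, 0.119], [-0.013, 0.011, 0.113], [-0.018, 0.019, 0.116], [-0.027, 0.055, 0.115], [-0.031, 0.057, 0.12], [-0.027, 0.02, 0.116], [-0.029, 0.017, 0.118]]
handle [[0.384, 0.134, 0.006], [0.399, 0.172, 0.012], [0.409, 0.224, 0.018]]
```

```bash
cat >> h.py <<'E'
PX=.046; DT=.013
def ttool(c,Rt,s,phi):
    """tool pose for tile centre c, tile axes Rt; s=+-1 tool y sign, phi deg"""
    f=np.radians(phi); z=-np.array([np.cos(f),0,np.sin(f)]); y=np.array([0,s,0.]); M=Rn.from_matrix(np.c_[np.cross(y,z),y,z])
    return c+Rt.apply([PX,0,0]+DT*z),(Rt*M).as_rotvec()
def boxtile(yt):
    Rt=BX*Rn.from_matrix(np.c_[[0,np.sin(.35),np.cos(.35)],[-1,0,0],[0,-np.cos(.35),np.sin(.35)]])
    return BOX+BX.apply([-.001,yt,.116])-Rt.apply([.059,0,0]),Rt
def traytile(tx,ty,udeg,a=9):
    Rt=TR*yawR(udeg)*Rn.from_euler('y',-a,degrees=True)
    s=np.sin(np.radians(a)); return TRAY+TR.apply([tx,ty,0])+[0,0,.004+.059*s+.005*np.cos(np.radians(a))],Rt
E
python3 - <<'E'
from h import *
def q(pr): return bot.solve_ik(*pr)
f=lambda v: None if v is None else v.round(1).tolist()
for s in(1,-1):
  for phi in (45,55):
    for yt in(.0178,.0598):
        c,R=boxtile(yt); print(s,phi,'box',yt,f(q(ttool(c,R,s,phi))),f(q(ttool(c+[0,0,.13],R,s,phi))))
    for u in (0,90,180,270):
        P=[(0,.09),(0,-.09)] if u%180==0 else [(0,.08),(0,-.08)]
        print('  place',u,[f(q(ttool(*traytile(*t,u),s,phi))) for t in P],[ok(*ttool(traytile(*t,u)[0]+[0,0,.12],traytile(*t,u)[1],s,phi)) for t in P])
E
```

```text
1 45 box 0.0178 [0.5, 0.8, -0.8, 1.8, 0.2, 0.6, 2.7] [0.5, 0.7, -0.8, 1.7, 0.0, 0.8, 2.8]
1 45 box 0.0598 [0.4, 0.9, -0.8, 1.8, 0.3, 0.6, 2.6] [0.4, 0.7, -0.8, 1.6, 0.1, 0.8, 2.7]
  place 0 [[-0.1, 1.2, 0.8, 1.2, -0.5, 1.5, 2.2], [0.2, 1.3, 0.8, 1.0, -0.4, 1.6, 2.3]] [True, True]
  place 90 [[-0.4, 0.9, 0.6, 2.0, 0.5, 0.4, 2.6], [-0.1, 0.9, 0.6, 2.0, 0.7, 0.3, 2.7]] [True, True]
  place 180 [None, [1.2, 0.9, -0.6, 2.2, 3.2, 0.3, 2.4]] [True, True]
  place 270 [[0.2, 1.1, 0.9, 1.6, -1.1, 1.5, 1.5], [0.5, 1.2, 0.9, 1.2, -1.1, 1.7, 1.4]] [True, True]
1 55 box 0.0178 [0.6, 1.0, -1.0, 1.8, 0.3, 0.5, 2.7] [0.7, 0.8, -1.1, 1.7, 0.3, 0.8, 2.6]
1 55 box 0.0598 [0.5, 1.0, -1.0, 1.8, 0.3, 0.5, 2.6] [0.6, 0.8, -1.0, 1.7, 0.0, 0.7, 2.8]
  place 0 [[-0.1, 1.1, 0.8, 1.4, -0.6, 1.3, 2.3], [0.1, 1.2, 0.8, 1.2, -0.5, 1.4, 2.4]] [True, True]
  place 90 [[-0.2, 0.8, 0.4, 2.0, 0.5, 0.4, 2.7], [0.2, 0.8, 0.2, 1.9, 0.8, 0.4, 2.6]] [True, True]
  place 180 [[0.8, 0.8, -0.6, 2.3, 2.6, 0.4, 2.6], [1.0, 0.8, -0.4, 2.1, 3.5, 0.0, 2.0]] [True, True]
  place 270 [[0.1, 1.1, 0.9, 1.7, -1.1, 1.4, 1.4], [0.4, 1.2, 0
[... 502 characters left out ...]
 place 270 [[0.1, 1.3, 1.1, 1.6, -1.3, 1.8, -1.6], [0.4, 1.4, 1.1, 1.2, -1.3, 1.9, -1.7]] [True, True]
-1 55 box 0.0178 [-0.4, 0.9, 0.8, 1.8, -1.4, 1.3, 1.0] [-0.5, 0.8, 1.1, 1.7, -1.3, 1.6, 0.8]
-1 55 box 0.0598 [-0.2, 0.8, 0.4, 1.8, -1.2, 1.0, 0.8] [-0.6, 0.8, 1.1, 1.7, -1.3, 1.5, 0.7]
  place 0 [[-0.3, 1.4, 1.3, 1.4, -0.9, 1.6, -0.6], [0.0, 1.4, 1.3, 1.2, -0.9, 1.6, -0.5]] [True, True]
  place 90 [[-0.6, 1.1, 1.0, 2.0, -0.9, 0.5, 0.8], [-0.2, 1.1, 0.9, 1.9, -0.9, 0.4, 1.1]] [True, True]
  place 180 [[1.1, 1.1, -1.1, 2.3, 2.0, 0.8, 0.1], [1.2, 0.9, -0.8, 2.1, 1.7, 0.3, 0.7]] [True, True]
  place 270 [[0.0, 1.2, 1.1, 1.7, -1.3, 1.6, -1.6], [0.3, 1.3, 1.1, 1.4, -1.2, 1.7, -1.6]] [True, True]
```

```bash
sed -i 's/^PX=.*/PX=.048; DT=.011/' h.py
cat > tile.py <<'E'
from h import *
import sys
S,PHI=-1,55
def pick(yt):
    c,R=boxtile(yt); p,r=ttool(c,R,S,PHI); b=-Rn.from_rotvec(r).apply(Z)
    bot.command_gripper(.070)
    bot.goto(p+.10*b+[0,0,.05],r); bot.servo_line(p+.08*b,v=.15); 
    print('touch',bot.servo_line(p,v=.05,stop_force=6),(bot.sense()['tcp_pos']-p).round(4))
    bot.command_gripper(.04); s=bot.sense(); print('gap',s['finger_gap'],s['grip_force'])
    return p,r
def lift(p,r):
    p1=p+BX.apply([0,.018,.105]); print('lift',bot.servo_line(p1,v=.06,stop_force=15)); bot.servo_line(p1+[0,0,.03],v=.1); print(bot.sense()['finger_gap'],bot.sense()['force'])
def place(tx,ty,u=90):
    c,R=traytile(tx,ty,u); p,r=ttool(c,R,S,PHI); b=-Rn.from_rotvec(r).apply(Z)
    bot.goto(p+[0,0,.14],r); bot.servo_line(p+[0,0,.025],v=.12)
    print('down',bot.servo_line(p-[0,0,.001],v=.03,stop_force=3),(bot.sense()['tcp_pos']-p).round(4))
    bot.command_gripper(.072); bot.sleep(.4)
    p=bot.sense()['tcp_pos']; bot.servo_line(p+.08*b,v=.1); bot.servo_line(p+.08*b+[0,0,.1],v=.2)
E
python3 - <<'E'
from tile import *
p,r=pick(.0178)
import pickle
c=bot.capture('side'); cv2.imwrite('pics/s6.png',cv2.resize(c['img'][170:310,230:400],None,fx=2.35,fy=2.35))
print(bot.sense()['t'],bot.sense()['qpos'].round(2))
E
```

```text
touch False [ 0.0001 -0.0003  0.0002]
gap 0.058242915519646596 63.67882490158081
29.8917 [-0.38  0.9   0.8   1.83 -1.35  1.27  0.96]
```

View pics/s6.png

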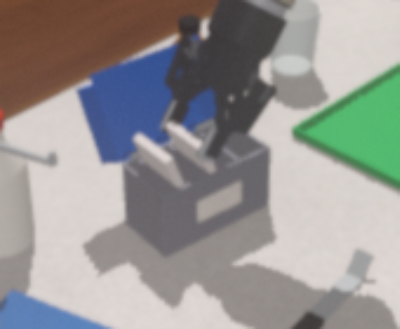

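Tile b is pinched by its two edges at about (195,140); the gap of 58 mm fits. Lift it and place it.

Run:
```python
from tile import *
s=bot.sense(); lift(s['tcp_pos'].copy(),None)
place(0,-.08)
print(bot.sense()['t'])
bot.goto([.45,.0,.40],(BX*D2).as_rotvec())
for n in('top',):
    c=bot.capture(n); W=cloud(c); cv2.imwrite('pics/t7.png',cv2.resize(c['img'][140:300,230:490],None,fx=2.5,fy=2.5))
```

```text
lift False
0.058081826656870277 [ 0.41838871  0.83349775 -0.64193347]
down False [-0.0001 -0.0002 -0.0007]
38.2667
```

View pics/t7.png

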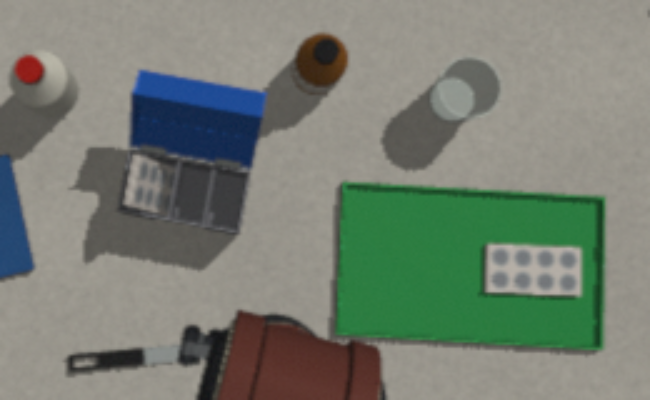

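Tile b lies flat, hollows up, at (533,270) in the tray; tile c still leans in compartment 3 at (148,183). Next tile c.

Run:
```python
from tile import *
p,r=pick(.0598)
if abs(bot.sense()['finger_gap']-.058)<.004:
    lift(bot.sense()['tcp_pos'].copy(),None); place(0,.08)
bot.goto([.45,.0,.40],(BX*D2).as_rotvec()); s=bot.sense(); print(s['t'],s['qpos'].round(2))
c=bot.capture('top'); W=cloud(c); cv2.imwrite('pics/t8.png',cv2.resize(c['img'][140:300,230:490],None,fx=2.5,fy=2.5))
h=cv2.cvtColor(c['img'],cv2.COLOR_BGR2HSV).astype(int); T=TR.inv().apply((W-TRAY).reshape(-1,3)).reshape(W.shape)
m=((h[...,1]<70)&(abs(T[...,0])<.088)&(abs(T[...,1])<.158)&(T[...,2]<.06)).astype(np.uint8)
n,l,st,_=cv2.connectedComponentsWithStats(m)
for i in range(1,n):
    if st[i,4]>100: q=T[l==i]; print(rect(q),np.percentile(q[:,2],[2,50,98]).round(4))
# cover, bottles behind it
B=BX.inv().apply((W-HINGE).reshape(-1,3)).reshape(W.shape)
m=(B[...,0]>-.02)&(B[...,0]<.17)&(abs(B[...,1])<.2)&(B[...,2]>-.06)&(B[...,2]<.12)
for nm,k in dict(cover=m&(h[...,0]>100)&(h[...,0]<125)&(h[...,1]>120),other=m&~((h[...,0]>100)&(h[...,0]<125)&(h[...,1]>120))&(B[...,0]>.03)).items():
    print(nm,np.percentile(B[k],[1,99],axis=0).round(3).tolist())
```

```text
touch False [ 0.0001 -0.0002  0.0001]
gap 0.058078310525468205 63.6756956577301
lift False
0.05818023506615952 [-0.68335814  0.34267894 -2.68229557]
down False [-0.0001 -0.0002 -0.0008]
52.4417 [-0.78  0.23  0.94  1.68 -0.19  1.33  1.59]
(array([ 34.3, -78.3]), array([ 63.8, 124.4]), 1.0) [0.0029 0.0142 0.0191]
(array([-1.3, 81. ]), array([ 63.8, 123.5]), 1.0) [0.0026 0.0141 0.0192]
cover [[0.005, -0.071, -0.021], [0.083, 0.072, 0.089]]
other [[0.031, -0.161, -0.055], [0.167, 0.199, 0.084]]
```

View pics/t8.png

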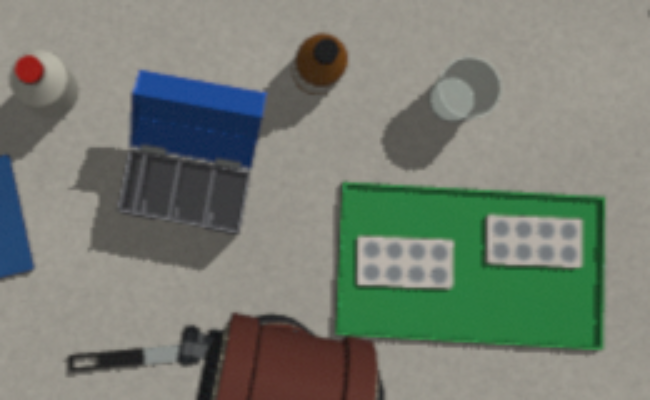

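Both tiles flat, hollows up, in the tray (b was nudged to (533,240), x=+34 mm, still well inside); box empty. Now push the cover shut from behind with closed fingers.

Run:
```python
from h import *
r=(BX*D2).as_rotvec(); H=lambda x,z: HINGE+BX.apply([x,0,0])+[0,0,z]
bot.command_gripper(0)
bot.goto(H(.118,.22),r); bot.servo_line(H(.118,.035),v=.1,stop_force=6)
for th in np.arange(2.1,.74,-.15):
    a=np.radians(27.3)+th; t=np.clip((2.1-th)/.9,0,1)
    hit=bot.servo_line(H(-.1*np.cos(a)+.012,.1*np.sin(a)-.02*(1-t)),v=.08,stop_force=15); print(round(th,2),hit,bot.sense()['force'].round(1))
    if hit: break
bot.sleep(.5); p=bot.sense()['tcp_pos']; bot.servo_line(p+[0,0,.12],v=.15)
bot.goto([.42,-.05,.42],r); bot.sleep(.5)
for n in('side','top'):
    c=bot.capture(n); W=cloud(c); h=cv2.cvtColor(c['img'],cv2.COLOR_BGR2HSV).astype(int)
    m=(h[...,0]>100)&(h[...,0]<125)&(h[...,1]>120)&(W[...,2]>.07)&(W[...,1]<.2)&(W[...,0]<.8)&(W[...,0]>.5)&(W[...,2]<.3)
    print(rect(W[m]),np.percentile(W[m][:,2],[1,50,99]).round(3)); cv2.imwrite(f'pics/{n}9.png',c['img'])
    T=TR.inv().apply((W-TRAY).reshape(-1,3)).reshape(W.shape)
    m=((h[...,1]<70)&(abs(T[...,0])<.088)&(abs(T[...,1])<.158)&(T[...,2]<.06)).astype(np.uint8)
    k,l,st,_=cv2.connectedComponentsWithStats(m)
    for i in range(1,k):
        if st[i,4]>100: q=T[l==i]; print(rect(q),np.percentile(q[:,2],[2,50,98]).round(4))
print(bot.sense()['t'])
```

```text
2.1 False [ 1.8 -1.1  0.2]
1.95 False [ 3.7 -0.4  1.4]
1.8 False [1.3 0.9 0.4]
1.65 False [ 1.  -0.2 -0.2]
1.5 False [ 0.1 -0.4  0.3]
1.35 False [ 1.  -0.5  0.1]
1.2 False [ 0.7  0.3 -0.8]
1.05 False [ 0.3  0.6 -0.4]
0.9 False [ 0.3 -0.7  0.2]
0.75 False [ 0.1 -0.2 -0.2]
(array([685.2,  69.5]), array([150.5,  77.2]), 82.5) [0.071 0.108 0.165]
(array([ 41.6, -86.3]), array([ 75.8, 141.3]), 1.0) [0.0034 0.0137 0.0171]
(array([ 6. , 73.7]), array([ 75.6, 142. ]), 0.7) [0.0028 0.0137 0.0171]
(array([685.1,  68.9]), array([146.7,  81.5]), 80.1) [0.07  0.138 0.169]
(array([ 35. , -78.6]), array([ 62.8, 125.3]), 3.3) [0.0032 0.0139 0.0191]
(array([-1.4, 80.9]), array([ 63.9, 124.3]), 0.9) [0.0022 0.0139 0.0191]
63.1083
```

View pics/side9.png

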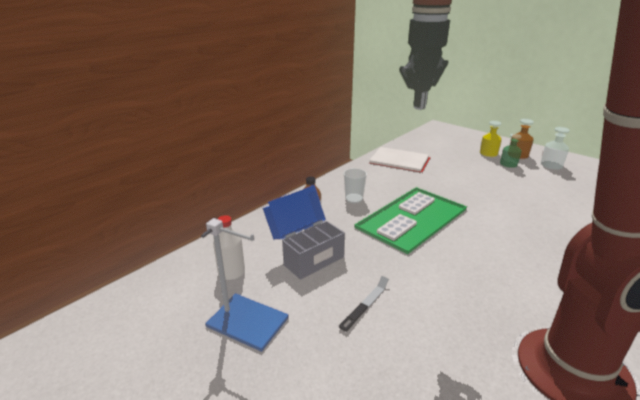

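The cover still stands open: the fingertips slid over its rounded corner. Sweep again, deeper and nearly level.

Run:
```python
from h import *
r=(BX*D2).as_rotvec(); H=lambda x,z: HINGE+BX.apply([x+.011,0,0])+[0,0,z]
bot.goto(H(.108,.22),r); bot.servo_line(H(.108,.022),v=.1,stop_force=6)
for x,z in((.085,.022),(.07,.025),(.05,.032),(.036,.037),(.026,.045),(.012,.052),(-.01,.062)):
    hit=bot.servo_line(H(x,z),v=.05,stop_force=15); print(x,hit,bot.sense()['force'].round(1))
    if hit: break
bot.sleep(.5); p=bot.sense()['tcp_pos']; bot.servo_line(p+[0,0,.14],v=.15)
bot.goto([.42,-.05,.42],r); bot.sleep(.5)
c=bot.capture('side'); W=cloud(c); h=cv2.cvtColor(c['img'],cv2.COLOR_BGR2HSV).astype(int)
m=(h[...,0]>100)&(h[...,0]<125)&(h[...,1]>120)&(W[...,2]>.07)&(W[...,1]<.2)&(W[...,0]<.8)&(W[...,0]>.5)&(W[...,2]<.3)
print(rect(W[m]),np.percentile(W[m][:,2],[1,50,99]).round(3)); cv2.imwrite('pics/sa.png',c['img'][120:350,180:500])
```

```text
0.085 False [ 2.8 -1.3  2.2]
0.07 True [ 3.5 -0.3  0.9]
(array([684.6,  68.9]), array([150.3,  78. ]), 80.6) [0.071 0.108 0.165]
```

View pics/sa.png

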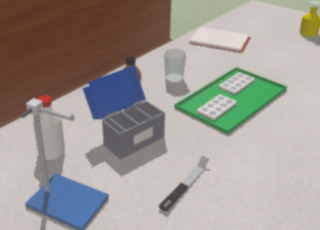

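The lip struck the gripper body when the fingers were deep. Instead hook the fingertips just behind the lip flange at the top and drag it forward along its arc.

Run:
```python
from h import *
r=(BX*D2).as_rotvec(); H=lambda x,z: HINGE+BX.apply([x+.011,0,0])+[0,0,z]
bot.goto(H(.064,.2),r); print(bot.servo_line(H(.064,.076),v=.06,stop_force=4),(bot.sense()['tcp_pos']-H(.064,.076)).round(4))
for x,z in((.05,.077),(.036,.084),(.021,.090),(.003,.094),(-.014,.095),(-.034,.096),(-.052,.095),(-.07,.095)):
    hit=bot.servo_line(H(x,z),v=.04,stop_force=22); print(x,hit,bot.sense()['force'].round(1))
    if hit: break
bot.sleep(.5); p=bot.sense()['tcp_pos']; bot.servo_line(p+[0,0,.12],v=.15)
bot.goto([.42,-.05,.42],r); bot.sleep(.5)
c=bot.capture('side'); W=cloud(c); h=cv2.cvtColor(c['img'],cv2.COLOR_BGR2HSV).astype(int)
m=(h[...,0]>100)&(h[...,0]<125)&(h[...,1]>120)&(W[...,2]>.07)&(W[...,1]<.2)&(W[...,0]<.8)&(W[...,0]>.5)&(W[...,2]<.3)
print(rect(W[m]),np.percentile(W[m][:,2],[1,50,99]).round(3)); cv2.imwrite('pics/sb.png',c['img'][120:350,180:500]); print(bot.sense()['t'])
```

```text
False [ 0.0002 -0.      0.0003]
0.05 False [ 0.9 -0.8  1.1]
0.036 False [ 0.2 -0.3 -0.1]
0.021 False [ 1.1 -0.7  1.4]
0.003 False [ 0.4  0.2 -0.2]
-0.014 False [ 0.5 -1.   0.9]
-0.034 False [-0.1  0.5  1.6]
-0.052 False [ 0.5  0.7 -0.1]
-0.07 False [ 0.5 -0.7  0.6]
(array([686.7,  69. ]), array([151.7,  75.9]), 81.8) [0.071 0.108 0.165]
82.1917
```

View pics/sb.png

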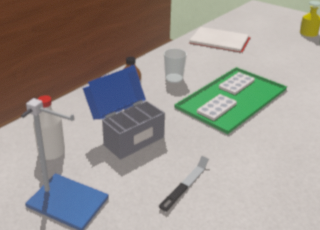

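Run:
```python
from h import *
for n in('top','side'):
    c=bot.capture(n); W=cloud(c); h=cv2.cvtColor(c['img'],cv2.COLOR_BGR2HSV).astype(int)
    B=BX.inv().apply((W-HINGE).reshape(-1,3)).reshape(W.shape)
    m=(h[...,0]>100)&(h[...,0]<125)&(h[...,1]>100)&(abs(B[...,1])<.05)&(B[...,0]>-.03)&(B[...,0]<.14)&(B[...,2]>-.05)
    q=B[m]*1000
    for lo in range(0,110,6):
        k=q[(q[:,0]>=lo)&(q[:,0]<lo+6)]
        if len(k): print(n,lo,len(k),np.percentile(k[:,2],[5,50,95]).round())
```

```text
top 0 23 [-3.  2.  5.]
top 6 63 [-6. -2.  1.]
top 12 63 [-9. -5. -2.]
top 18 60 [-12.  -9.  -4.]
top 24 60 [-16. -12.  -8.]
top 30 61 [-20. -15. -11.]
top 36 75 [-21. -17. -11.]
top 42 155 [-12.   1.  83.]
top 48 132 [-3. 82. 89.]
top 54 53 [66. 70. 72.]
top 60 68 [63. 66. 69.]
top 66 65 [57. 63. 66.]
top 72 66 [56. 60. 63.]
top 78 65 [52. 56. 60.]
top 84 4 [52. 53. 54.]
side 0 7 [1. 1. 3.]
side 6 4 [-3. -2. -1.]
side 12 8 [-7. -5. -4.]
side 18 5 [-9. -8. -7.]
side 24 13 [-13. -11. -10.]
side 30 10 [-16. -15. -13.]
side 36 58 [-19. -17. -10.]
side 42 214 [-17.  -6.  81.]
side 48 239 [-7.  4. 86.]
side 54 143 [ 2. 10. 18.]
side 60 138 [13. 21. 29.]
side 66 147 [23. 31. 39.]
side 72 126 [34. 41. 48.]
side 78 57 [42. 47. 50.]
```

Run:
```python
from h import *
r=(BX*D2).as_rotvec(); H=lambda x,z: HINGE+BX.apply([x+.011,0,0])+[0,0,z]
bot.goto(H(.064,.2),r); bot.servo_line(H(.064,.076),v=.08,stop_force=4)
ims=[]
for x,z in((.05,.077),(.036,.084),(.021,.090),(.003,.094)):
    hit=bot.servo_line(H(x,z),v=.04,stop_force=22); print(x,hit,bot.sense()['force'].round(1),(bot.sense()['tcp_pos']-H(x,z)).round(4))
    c=bot.capture('side'); ims.append(cv2.resize(c['img'][150:270,230:380],(400,320)))
cv2.imwrite('pics/mc.png',np.vstack([np.hstack(ims[:1]+ims[1:2]),np.hstack(ims[2:])])[:600])
```

```text
0.05 False [ 1.2 -0.8  0.9] [0.0001 0.     0.0004]
0.036 False [ 0.6  0.3 -0.1] [-0.0003  0.0002  0.    ]
0.021 False [-0.2  0.9  0.5] [-0.0001  0.0001  0.0003]
0.003 False [ 0.4 -0.3 -0. ] [-0.0001  0.0001  0.0002]
```

View pics/mc.png

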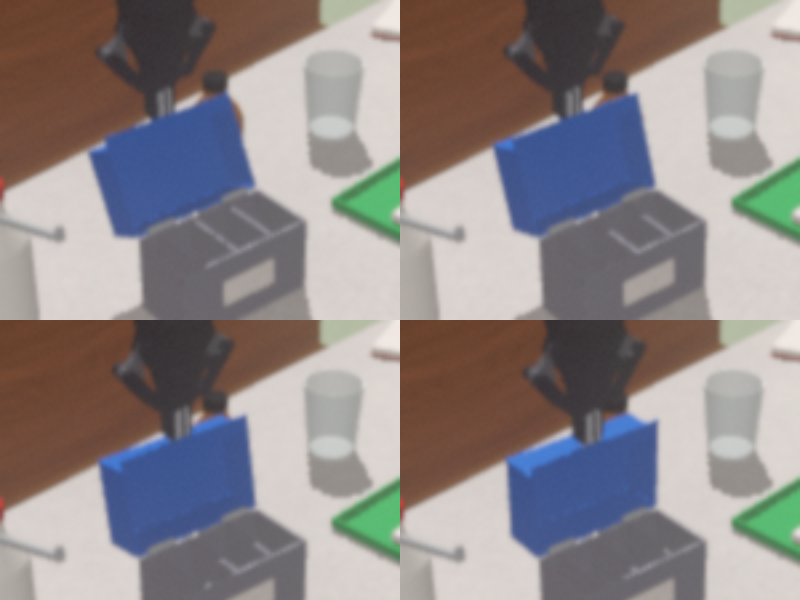

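The hook works up to upright (lower right); it slipped later because the vertical tips rose over the lip. Continue from here, tilting the tool with the cover.

Run:
```python
from h import *
ims=[]
for th in (1.5,1.4,1.3,1.2,1.1,1.0,.9,.8):
    p=HINGE+BX.apply([-.0935*np.cos(th)+.013*np.sin(th),0,.0935*np.sin(th)+.013*np.cos(th)])
    r=(lean(BY,90-np.degrees(th))*D2).as_rotvec()
    try: hit=bot.servo_line(p,v=.04,attitude=r,stop_force=22)
    except bot.MotionError as e: print(th,e); break
    print(th,hit,bot.sense()['force'].round(1))
    if hit: break
    c=bot.capture('side'); ims.append(cv2.resize(c['img'][150:270,230:380],(400,320)))
c=bot.capture('side'); W=cloud(c); h=cv2.cvtColor(c['img'],cv2.COLOR_BGR2HSV).astype(int)
m=(h[...,0]>100)&(h[...,0]<125)&(h[...,1]>120)&(W[...,2]>.07)&(W[...,1]<.2)&(W[...,0]<.8)&(W[...,0]>.5)&(W[...,2]<.3)
print(rect(W[m]),np.percentile(W[m][:,2],[1,50,99]).round(3),bot.sense()['t'])
cv2.imwrite('pics/md.png',np.hstack([ims[len(ims)//2],ims[-1]]))
```

```text
1.5 False [ 0.2 -0.5 -0.3]
1.4 False [ 0.5  0.3 -0.1]
1.3 False [0.8 0.3 0.4]
1.2 False [-0.5 -0.2 -1.2]
1.1 False [ 0.8 -0.6  0.1]
1.0 False [-0.3  0.4  0.4]
0.9 the arm cannot follow that straight line within its joint ranges
(array([606.7,  83.8]), array([149.1, 120.1]), 78.7) [0.085 0.156 0.179] 90.4833
```

View pics/md.png

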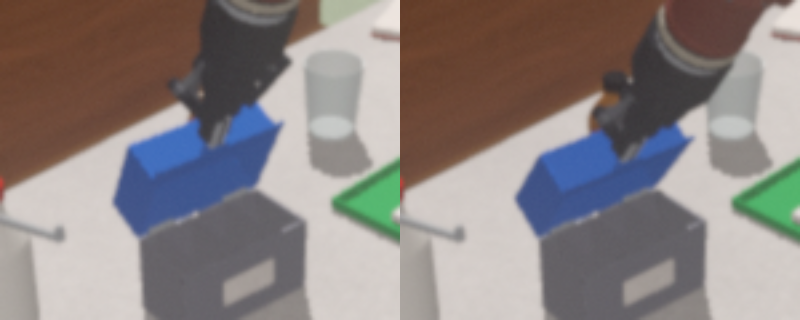

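The cover follows, now at about 1 rad. Continue with the attitude kept.

Run:
```python
from h import *
for th in (.93,.86,.78,.7,.6):
    p=HINGE+BX.apply([-.0955*np.cos(th)+.013*np.sin(th),0,.0955*np.sin(th)+.013*np.cos(th)])
    try: hit=bot.servo_line(p,v=.04,stop_force=22)
    except bot.MotionError as e: print(th,e); break
    if hit: print('hit');break
bot.sleep(.5)
p=bot.sense()['tcp_pos']; bot.servo_line(p+BX.apply([-.02,0,.1]),v=.15); bot.goto([.42,-.05,.42],(BX*D2).as_rotvec()); bot.sleep(.5)
for n in('side','top'):
    c=bot.capture(n); W=cloud(c); h=cv2.cvtColor(c['img'],cv2.COLOR_BGR2HSV).astype(int)
    m=(h[...,0]>100)&(h[...,0]<125)&(h[...,1]>120)&(W[...,2]>.07)&(W[...,1]<.2)&(W[...,0]<.8)&(W[...,0]>.5)&(W[...,2]<.3)
    print(rect(W[m]),np.percentile(W[m][:,2],[1,50,99]).round(3))
    T=TR.inv().apply((W-TRAY).reshape(-1,3)).reshape(W.shape)
    m=((h[...,1]<70)&(abs(T[...,0])<.088)&(abs(T[...,1])<.158)&(T[...,2]<.06)).astype(np.uint8)
    k,l,st,_=cv2.connectedComponentsWithStats(m)
    for i in range(1,k):
        if st[i,4]>100: q=T[l==i]; print(rect(q),np.percentile(q[:,2],[2,50,98]).round(4))
    cv2.imwrite(f'pics/{n}e.png',c['img'])
print(bot.sense()['t'])
```

```text
0.86 the arm cannot follow that straight line within its joint ranges
(array([593.5,  86.6]), array([148.2, 100.1]), 80.9) [0.082 0.124 0.128]
(array([ 41.6, -86.9]), array([ 75.6, 142.5]), 1.3) [0.0029 0.0138 0.0174]
(array([ 5.7, 73.4]), array([ 75.1, 141.2]), 1.8) [0.0033 0.0137 0.017 ]
(array([593.,  85.]), array([146.6,  98.7]), 80.1) [0.08  0.126 0.131]
(array([ 34.3, -78.4]), array([ 63.8, 123.6]), 1.0) [0.0023 0.014  0.019 ]
(array([-1.3, 81. ]), array([ 63.8, 123.9]), 0.9) [0.0023 0.0142 0.0196]
94.1583
```

View pics/sidee.png

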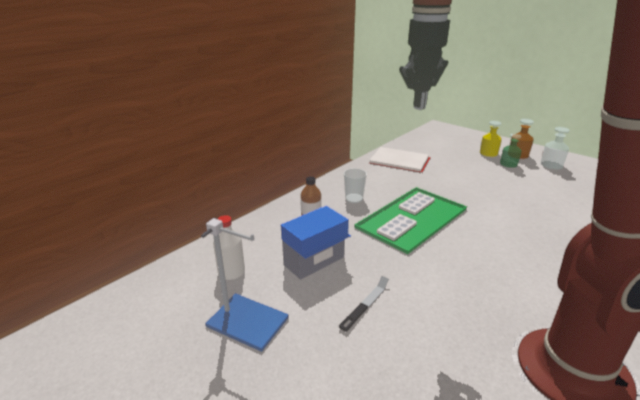

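The cover is shut (same extent and height as at the start), both tiles lie flat in the tray at (397,226) and (417,203), the spatula lies on the bench at (365,303), and the bottles stand in place.

```bash
python3 -c "
from plant import bot
print(bot.finish_job())"
```

```text
the job is handed in; nothing more can be done
None
```

The job is handed in: both tiles that were there (compartments 2 and 3) lie flat, hollows up, in the tray, the cover is shut, the spatula lies flat on the bench, and the bottles and beaker look undisturbed in the last picture; the final call returned no verdict.

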